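# Pin the tool rack and raise the ladle over the slab

### The arm

A 6-joint arm with a two-finger parallel gripper is mounted at the origin on the work surface. World frame = base frame: x ahead of the robot, y to its left, z up, the work surface at z = 0. Lengths are in m, angles in rad, forces in N, time in s.
With the tool pointing down it reaches from about 0.25 to 0.725 m from the base axis. Payload 4 kg.
Tool frame: the origin (TCP) lies on the centre line of the jaws, within the pads' length; the fingertips stand tip_reach ahead of it and the grasp point (between the pads) lies 5 mm behind it (tip_reach is the distance from the TCP to the fingertips, in m); z points along the fingers, y is the direction in which the jaws open and shut (so a half turn about z gives the same grasp; the last joint's range is limited). The gripper opens to 85 mm and grips with 20 to 120 N. Pads are 22 mm wide; open, the fingers measure 114 mm over their backs; the gripper's body (76 mm by 85 mm) begins 54 mm behind the grasp point. The pads swing forward as they close: fully open they stand 13 mm farther back than shut.
Start: joints at [1.237, 0.241, 0.005, 1.335, 0, 1.571], TCP at [0.164, 0.472, 0.245] pointing down, gripper open.
Joint ranges: [-2.72, 2.72], [-1.05, 1.87], [-1.09, 1.28], [-1.99, 2.15], [-1.42, 1.44], [-3.14, 3.14]. Speed limits (rad/s): [2.79, 2.79, 3.14, 3.14, 3.14, 3.14].

### API

Orientations are given as a unit quaternion [x, y, z, w].
In Python, from workcell import * gives the robot as it stands.
- The arm moves only by the tool arm_command, never from a script. Its arguments are lists of equal length, an entry for each row: "translation": the shift along the tool's x, y, z in cm, a list of three; "turn": the turn about the tool's z in rad; "hand": the closure, from 0 (fully open) to 1 (shut). In form: {"translation": [[x, y, z], ...], "turn": [turn, ...], "hand": [hand, ...]}. A call has 1 to 5 rows; each row is the pose to reach, as a shift and turn from the pose commanded when the call began, along the tool's axes at that moment; what a row does not reach only later rows make up. A row lasts 1/12 s, in which the tool goes at most 41.7 mm and 7.16 degrees, less where a joint would pass 70% of its speed; a pose out of reach is approached as far as the arm can. A call with a gripper value outside its range is refused whole. The fingers move at their own pace and stop on an object; the grip force is fixed at half the most. Time passes only in rows, so rows that repeat a pose let the fingers close. It gives the time, the measured TCP pose, the force and the opening at its end, in the units of the state.
- get_obs(): the state, without advancing time (a new reading comes with each control period).
- camera(name): name is "side" or "top"; returns (picture, depth): 480x640x3 uint8, red, green, blue; 480x640 float32, m along the optical axis (not along the pixel's ray), 0 where there is no reading.
- camera_info(name): a dict with "mtx" (3x3 intrinsics, pixels), "dist_coeffs" ([k1, k2, p1, p2, k3] as OpenCV has them; the pictures are not rectified), "world_to_cam" (4x4, takes a point from world to camera coordinates). Camera axes: x right, y down, z forward; pixel columns grow to the right and rows downward; lengths in m; the calibration is good to about 2 mm. A picture is of the moment at which its call begins. camera_info takes no time and is no camera call.
- job_done(): hands the job in, once; it reports no verdict.
Trained networks look in the newest picture that a camera, given by its name, has taken for a name from the list of things; names that differ only in an ending like _2 or _b are one class to them, and where a whole thing is asked for, a point or a joint stands for the part that bears it (a point fixed in the world has none). Each returns a list of dicts, best first, with "conf" (0 to 1); they miss things now and then, are a little off and sometimes report something else, mostly with a low value. They report only what shows in the picture. A call takes as long as a camera call.
- search_frame(camera, name): "location" ([row, column] in pixels, amid what is visible of it).
- spot_point(camera, name): "location" ([row, column] in pixels: a listed point, or the origin of a listed thing).
The state is a dict: "clock": time; "joint_pos": joint angles; "joint_vel": joint speeds; "tau": joint torques, N m; "eef_pos": TCP position; "tool_rot": TCP orientation; "ft_force": force on the tool from outside, world axes, zero at the start; "ft_torque": the same for the moment, N m; "grip_width": finger opening in m.
Only numpy, scipy, OpenCV 4.12 (cv2) and the standard library are available. Lean on these libraries where they do the work, as an engineer would, in place of code of your own. Each camera call takes 0.05 s, during which the arm holds its last target. There are 200 camera calls.

### The job

Push the headed pin on the tool rack's bracket fully home so that the rack is locked to the table, then draw the ladle out of its sloping socket and turn it level with the bowl's mouth facing up. Finish still holding the ladle in the gripper, steady, with the bowl over the marble slab and the whole ladle at least 12 cm above the table, touching nothing else. Leave the other two tools in the rack and the things standing about the table where they are.

Things in the scene. Friction and masses are not known exactly. Their poses are not given: they have to be found in the camera images.
- rack: Wooden tool rack fixed to the table, base 130 x 270 mm, 125 mm high. Origin: centre of its underside; own z up, x away from the robot (yaw varies), y left. Three sockets side by side at own y = -80, 0, +80 mm slope up 50 degrees towards own +x. At its left end a steel lug sits in a two-plate fork bracket (own y 135 to 204 mm, top at z = 52 mm); the pin's axis is at own x = 35, y = 172 mm.
- socket_mouth (a point): Centre of the middle socket's mouth, 102 mm above the table. Each socket is 17 mm wide by 15 mm high and 75 mm deep along its 50 degree slope.
- pin (a joint): Headed steel pin, slides straight down in the lug and fork holes. 0 = standing highest, 0.030 m = fully home (the head rests on the fork's top). It starts somewhere from 0 to 0.012, stays where it is left, and resists with about 5 N of steady friction.
- pin_head (a point): Centre of the top face of the pin's round head (28 mm diameter, 10 mm thick). The top face is 62 mm above the table when the pin is home, 92 mm when highest.
- ladle: Ladle, 0.13 kg, in one of the sockets (which varies). Dark wood handle 14 mm wide (own y), 12 mm thick (own z), 200 mm long; origin: centre of its butt end; own x runs along it to the bowl, own z out of the bowl's mouth. In the rack it slopes up 50 degrees away from the robot, mouth up and towards the robot, 125 mm of handle standing out. Balances near own x = 150 mm.
- ladle_grip (a point): A good place to grip the ladle's handle: its middle at own x = 135 mm, 60 mm out of the socket; pinch across own y (14 mm).
- ladle_bowl (a point): Centre of the mouth of the ladle's round steel bowl, at own x = 225, z = 8 mm in the ladle's frame. The bowl is 56 mm across the rim and 22 mm deep.
- slab: Square marble slab fixed to the table to the left of the rack, 220 x 220 x 15 mm. Origin: centre of its underside, own x and y along its sides; the top is 15 mm above the table.
- scraper: Scraper in another socket, to be left there. Wooden handle and frame like the ladle's (14 x 12 x 200 mm, origin at the butt, own x to the working end). Working end: flat steel blade 56 mm wide, 3 mm thick, out to own x = 265 mm.
- brush: Brush in another socket, to be left there. Wooden handle and frame like the ladle's (14 x 12 x 200 mm, origin at the butt, own x to the working end). Working end: 34 mm wide ferrule and grey bristle block, out to own x = 258 mm.
- jar: Amber glass jar with steel lid, 72 mm diameter, 100 mm tall, standing beyond the rack. Origin: centre of its underside. Leave alone.
- bottle: Green glass bottle, 52 mm diameter, 150 mm tall, standing beyond the rack. Origin: centre of its underside. Leave alone.
- mug: White mug, 72 mm diameter, 80 mm tall, right of the rack. Origin: centre of its underside. Leave alone.
- mould: Wooden mould block 120 x 60 x 18 mm lying on the table to the right of the rack. Origin: centre of its underside. Leave alone.
- weight: Small brass scale weight, 36 mm diameter, 36 mm tall, standing between the fork bracket and the slab. Origin: centre of its underside. Leave alone.

How it is judged:
On the way, in this order (a step that is already met when the one before it is completed fails the run):
1. the pin is pushed fully home (value of joint pin above 0.0275 m), for 0.2 s.
2. the ladle is drawn out of its socket and held by the fingers, clear of the rack (height (world z) of ladle above 0.11 m and contact force between ladle and rack below 0.05 N and contact force between ladle and the fingers above 0.5 N), for 0.2 s.
At the end, for the whole second after the job is handed in: The pin is home (within 2.5 mm); the ladle is held still by the fingers alone, level with its mouth up within 15 degrees, butt and bowl more than 11 cm above the table, the centre of the bowl above the slab; the other tools and the bystanders are within 3 cm of where they were (all of step 2 and value of joint pin above 0.0275 m and angle between ladle's own z axis and vertical below 0.26 rad and height (world z) of ladle_bowl above 0.11 m and x of ladle_bowl in the frame of slab between -0.11 and 0.11 m and y of ladle_bowl in the frame of slab between -0.11 and 0.11 m and contact force between ladle and slab below 0.05 N and contact force between ladle and scraper below 0.05 N and contact force between ladle and brush below 0.05 N and contact force between ladle and jar below 0.05 N and contact force between ladle and bottle below 0.05 N and linear speed of ladle below 0.04 m/s and distance of each of scraper, brush, jar, bottle, mug, mould, weight from where it was at the start of the episode below 0.03 m); the arm keeps its last pose, push and grip.
It fails at once if another tool of the rack is moved more than 3 cm (distance of any of scraper, brush from where it was at the start of the episode above 0.03 m).
It fails at once if the jar, bottle, mug, mould or weight is moved more than 3 cm (distance of any of jar, bottle, mug, mould, weight from where it was at the start of the episode above 0.03 m).
It also fails if it takes over 51 s, if anything falls off the work surface, if the arm or the gripper's body presses on something with over 40 N, if the wrist force passes 120 N, or if a joint passes its speed limit or range.

## Working session

There is one attempt and no reset: what is moved stays moved. The work goes in short steps, Python scripts to look and compute and a tool call to move; the robot and the scene stay as the last step left them, time stands still between calls to the robot, and variables do not carry over. Pictures are saved under pics/ and viewed, about 8 in all and at most 12, crops included, and the job is handed in when it is done.

Besides the shell and the picture viewer there is one more tool, called after "Emit:" as a command line: name --pt "numbers of a row" for each row, then --argument value for the rest. arm_command: Moves the arm, as the interface text tells. Its arguments: {"type":"object","properties":{"translation":{"type":"array","items":{"type":"array","items":{"type":"number"}}},"turn":{"type":"array","items":{"type":"number"}},"hand":{"type":"array","items":{"type":"number"}}},"required":["translation","turn","hand"]}

```bash
mkdir -p pics; cat > h.py <<'E'
from workcell import *
import numpy as np, cv2
def snap(c):
    p,d=camera(c); return p,d
def px2w(c,rc,d=None,z=None):
    i=camera_info(c); T=np.linalg.inv(np.array(i["world_to_cam"]))
    u=cv2.undistortPoints(np.array([[[rc[1],rc[0]]]],float),np.array(i["mtx"]),np.array(i["dist_coeffs"]))[0,0]
    r=np.array([u[0],u[1],1.])
    if z is None: return T[:3,:3]@(r*d)+T[:3,3]
    w=T[:3,:3]@r; return T[:3,3]+w*(z-T[2,3])/w[2]
def w2px(c,P):
    i=camera_info(c);W=np.array(i["world_to_cam"])
    p,_=cv2.projectPoints(np.array(P,float).reshape(-1,3),cv2.Rodrigues(W[:3,:3])[0],W[:3,3],np.array(i["mtx"]),np.array(i["dist_coeffs"]))
    return p[:,0,::-1]
def med(d,rc,k=2):
    r,c=map(int,np.round(rc)); q=d[max(0,r-k):r+k+1,max(0,c-k):c+k+1]; q=q[q>0]; return float(np.median(q)) if q.size else None
E
python3 - <<'E'
from h import *
import workcell
print([n for n in dir(workcell) if not n.startswith('_')], globals().get('tip_reach'))
o=get_obs(); print({k:np.round(v,3) for k,v in o.items()})
for c in ("side","top"):
    p,d=snap(c); cv2.imwrite(f"pics/{c}0.png",p[:,:,::-1]); np.save(f"{c}0.npy",d)
    T=np.linalg.inv(np.array(camera_info(c)["world_to_cam"])); print(c,T.round(2).tolist())
    for n in ("pin_head","ladle_grip","ladle_bowl","socket_mouth","ladle","slab","rack","scraper","brush","weight","jar","bottle"):
        for r in spot_point(c,n)[:2]:
            m=med(d,r["location"]); print(c,n,round(r["conf"],2),np.round(r["location"]),None if m is None else px2w(c,r["location"],m).round(3))
E
```

```text
['Unreachable', 'camera', 'camera_info', 'get_obs', 'job_done', 'search_frame', 'spot_point', 'tip_reach'] 0.014
{'clock': np.float64(0.0), 'joint_pos': array([1.237, 0.241, 0.004, 1.335, 0.   , 1.571]), 'joint_vel': array([-0.   , -0.001, -0.001, -0.001, -0.001, -0.001]), 'tau': array([-2.0000e-03, -3.7231e+01,  2.5241e+01,  1.7000e-02, -0.0000e+00,
       -0.0000e+00]), 'eef_pos': array([0.164, 0.472, 0.244]), 'tool_rot': array([ 0.166,  0.986, -0.001, -0.   ]), 'ft_force': array([-0.292, -0.492,  0.549]), 'ft_torque': array([-0.025,  0.038,  0.005]), 'grip_width': np.float64(0.086)}
side [[-0.96, -0.18, 0.21, 0.36], [-0.28, 0.6, -0.75, 0.77], [0.01, -0.78, -0.63, 0.82], [0.0, 0.0, 0.0, 1.0]]
side pin_head 0.66 [295. 382.] [0.441 0.011 0.084]
side ladle_grip 0.92 [196. 370.] [ 0.521 -0.223  0.157]
side ladle_bowl 0.95 [170. 353.] [ 0.568 -0.242  0.207]
side socket_mouth 0.65 [233. 388.] [ 0.462 -0.156  0.113]
side ladle 0.21 [172. 349.] [ 0.576 -0.238  0.202]
side slab 0.85 [438. 308.] [0.502 0.319 0.015]
side rack 0.68 [345. 238.] [0.693 0.168 0.023]
side rack 0.59 [269. 397.] [ 0.423 -0.044  0.11 ]
side weight 0.57 [365. 384.] [0.407 0.135 0.023]
side jar 0.77 [281. 272.] [ 0.695 -0.029  0.019]
side bottle 0.94 [343. 234.] [0.698 0.173 0.032]
top [[-0.12, -0.97, 0.22, 0.36], [-0.99, 0.11, -0.03, -0.02], [0.0, -0.22, -0.97, 1.15], [0.0, 0.0, 0.0, 1.0]]
top pin_head 0.59 [302. 307.] [0.439 0.015 0.085]
top ladle_grip 0.69 [250. 413.] [ 0.516 -0.223  0.156]
top ladle_grip 0.52 [283. 486.] [ 0.437 -0.419  0.005]
top ladle_bowl 0.56 [221. 410.] [ 0.57  -0.22   0.197]
top socket_mouth 0.94 [280. 382.] [ 0.463 -0.155  0.114]
top slab 0.92 [287. 184.] [0.511 0.307 0.016]
top rack 0.75 [296. 381.] [ 0.432 -0.15   0.098]
top scraper 0.47 [301. 305.] [0.441 0.02  0.085]
top weight 0.39 [295. 378.] [ 0.434 -0.143  0.102]
top jar 0.67 [197. 324.] [ 0.677 -0.05   0.078]
top jar 0.53 [205. 245.] [0.686 0.139 0.059]
```

View pics/side0.png

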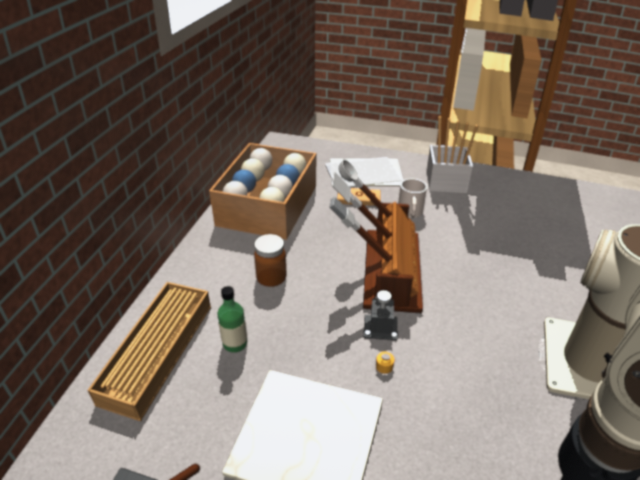

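View pics/top0.png

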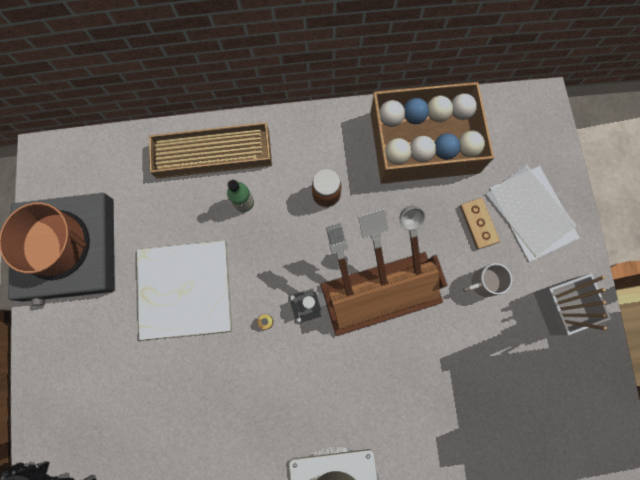

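```bash
cat >> h.py <<'E'
def cloud(c,d):
    r,cc=np.where(d>0); i=camera_info(c); T=np.linalg.inv(np.array(i["world_to_cam"]))
    u=cv2.undistortPoints(np.stack([cc,r],1).astype(float)[:,None],np.array(i["mtx"]),np.array(i["dist_coeffs"]))[:,0]
    z=d[r,cc]; P=np.c_[u*z[:,None],z]@T[:3,:3].T+T[:3,3]; return P,r,cc
E
python3 - <<'E'
from h import *
for c in("top","side"):
    d=np.load(c+"0.npy");p=cv2.imread(f"pics/{c}0.png");P,r,cc=cloud(c,d)
    m=(P[:,0]>.4)&(P[:,0]<.7)&(P[:,1]>-.32)&(P[:,1]<.0)&(P[:,2]>.132)&(P[:,2]<.35)
    Q=P[m];im=np.zeros(d.shape,np.uint8);im[r[m],cc[m]]=255
    n,L=cv2.connectedComponents(im)
    l=L[r[m],cc[m]]
    for k in range(1,n):
        q=Q[l==k]
        if len(q)<30: continue
        print(c,k,len(q),q.min(0).round(3),q.max(0).round(3))
        for lo in np.arange(.13,.24,.015):
            s=q[(q[:,2]>=lo)&(q[:,2]<lo+.015)]
            if len(s)>3: print("  z%.3f"%s[:,2].mean(),np.median(s[:,:2],0).round(3),(np.ptp(s[:,1])).round(3))
    # top z of pin head & rack
    m=(P[:,0]-.44)**2+(P[:,1]-.015)**2<.03**2
    q=P[m&(P[:,2]>.07)]; print("pin",len(q),q.mean(0).round(4),np.percentile(q[:,2],[10,50,90,99]).round(4))
    q=P[m&(P[:,2]>.045)&(P[:,2]<.06)]; print("fork top",len(q),q.mean(0).round(4))
    m=(abs(P[:,0]-.507)<.2)&(abs(P[:,1]-.31)<.2)&(P[:,2]>.009)&(P[:,2]<.022)
    q=P[m].astype(np.float32)[:,:2]; print("slab",cv2.minAreaRect(q))
d=np.load("top0.npy");p=cv2.imread("pics/top0.png")
cv2.imwrite("pics/crop1.png",cv2.resize(p[190:350,260:460],None,fx=4,fy=4,interpolation=cv2.INTER_CUBIC)[:600,:800])
E
```

```text
top 1 758 [ 0.492 -0.248  0.133] [ 0.595 -0.193  0.242]
  z0.139 [ 0.501 -0.231] 0.015
  z0.153 [ 0.513 -0.229] 0.016
  z0.167 [ 0.526 -0.226] 0.017
  z0.183 [ 0.54  -0.225] 0.016
  z0.199 [ 0.567 -0.223] 0.042
  z0.210 [ 0.582 -0.228] 0.054
  z0.228 [ 0.583 -0.208] 0.053
  z0.237 [ 0.587 -0.215] 0.038
top 2 915 [ 0.479 -0.169  0.133] [ 0.591 -0.108  0.247]
  z0.139 [ 0.486 -0.153] 0.017
  z0.153 [ 0.498 -0.15 ] 0.016
  z0.167 [ 0.512 -0.148] 0.016
  z0.183 [ 0.525 -0.146] 0.016
  z0.199 [ 0.543 -0.143] 0.051
  z0.213 [ 0.558 -0.142] 0.056
  z0.228 [ 0.571 -0.138] 0.056
  z0.240 [ 0.582 -0.135] 0.055
top 3 674 [ 0.465 -0.082  0.133] [ 0.573 -0.043  0.245]
  z0.139 [ 0.471 -0.075] 0.015
  z0.153 [ 0.484 -0.072] 0.017
  z0.168 [ 0.497 -0.07 ] 0.016
  z0.182 [ 0.511 -0.068] 0.017
  z0.199 [ 0.525 -0.065] 0.036
  z0.213 [ 0.536 -0.063] 0.035
  z0.228 [ 0.551 -0.059] 0.032
  z0.239 [ 0.563 -0.058] 0.031
pin 119 [0.4384 0.012  0.0843] [0.0819 0.0845 0.0867 0.0888]
fork top 303 [0.4363 0.0175 0.0531]Traceback (most recent call last):
  File "<stdin>", line 20, in <module>
cv2.error: OpenCV(4.12.0) /io/opencv/modules/imgproc/src/convhull.cpp:143: error: (-215:Assertion failed) total >= 0 && (depth == CV_32F || depth == CV_32S) in function 'convexHull'
```

Emit:
arm_command --pt "-3.1 -2.6 0" --pt "-6.2 -5.2 0" --pt "-9.2 -7.7 0" --pt "-12.3 -10.3 0" --pt "-15.3 -12.9 0" --turn '[-0.104,-0.208,-0.312,-0.416,-0.52]' --hand '[1,1,1,1,1]'

```text
clock: 1.72
eef_pos: [0.2649, 0.3021, 0.2454]
tool_rot: [-0.091, 0.996, 0.0, 0.0]
ft_force: [0.1, 0.0, 0.8]
grip_width: 0.0258
```

```bash
cat >> h.py <<'E'
from scipy.spatial.transform import Rotation as R
def to(P):
    o=get_obs();M=R.from_quat(o["tool_rot"]).as_matrix();print("tcp",o["eef_pos"].round(4),"x",M[:,0].round(3),"z",M[:,2].round(3),"clk",round(float(o["clock"]),2),"f",np.round(o["ft_force"],1),"w",round(float(o["grip_width"]),4))
    for q in np.atleast_2d(P): print(q,"->cm",((np.array(q)-o["eef_pos"])@M*100).round(2))
E
python3 -c "
from h import *
to([[.438,.013,.13]]);print(get_obs()['joint_pos'].round(2))"
```

```text
tcp [0.2649 0.3021 0.2454] x [-0.983 -0.181 -0.   ] z [ 0.  0. -1.] clk 1.72 f [0.1 0.  0.8] w 0.0258
[0.438 0.013 0.13 ] ->cm [-11.79 -31.56  11.54]
[ 0.85  0.05 -0.23  1.3  -0.    0.67]
```

Emit:
arm_command --pt "-1.5 -3.8 0" --pt "-2.9 -7.6 0" --pt "-4.3 -11.4 1" --pt "-5.7 -15.2 2.5" --pt "-7.1 -19.0 4" --turn '[0,0,0,0,0]' --hand '[1,1,1,1,1]'

```text
clock: 2.13
eef_pos: [0.3673, 0.13, 0.2067]
tool_rot: [-0.088, 0.996, 0.0, 0.001]
ft_force: [1.0, 0.6, 0.3]
grip_width: 0.0
```

Emit:
arm_command --pt "-1.4 -3.8 1.5" --pt "-2.8 -7.6 3" --pt "-4.2 -11.4 5" --pt "-4.7 -12.6 7.5" --pt "-4.7 -12.6 7.5" --turn '[0,0,0,0,0]' --hand '[1,1,1,1,1]'

```text
clock: 2.55
eef_pos: [0.4337, 0.0125, 0.1274]
tool_rot: [-0.085, 0.996, -0.0, -0.003]
ft_force: [-0.6, 1.1, 0.2]
grip_width: -0.0004
```

```bash
python3 - <<'E'
from h import *
to([[.438,.013,.0985]])
p,d=snap("side"); a=p[230:350,310:470]; cv2.imwrite("pics/a1.png",cv2.resize(a,None,fx=5,fy=5,interpolation=cv2.INTER_CUBIC)[:,:,::-1])
print(w2px("side",[.438,.013,.085]))
E
```

```text
tcp [0.4337 0.0125 0.1274] x [-0.985 -0.17   0.006] z [-0.006 -0.001 -1.   ] clk 2.55 f [-0.6  1.1  0.2] w -0.0004
[0.438  0.013  0.0985] ->cm [-0.45 -0.02  2.89]
[[295.5671425  383.50131646]]
```

View pics/a1.png

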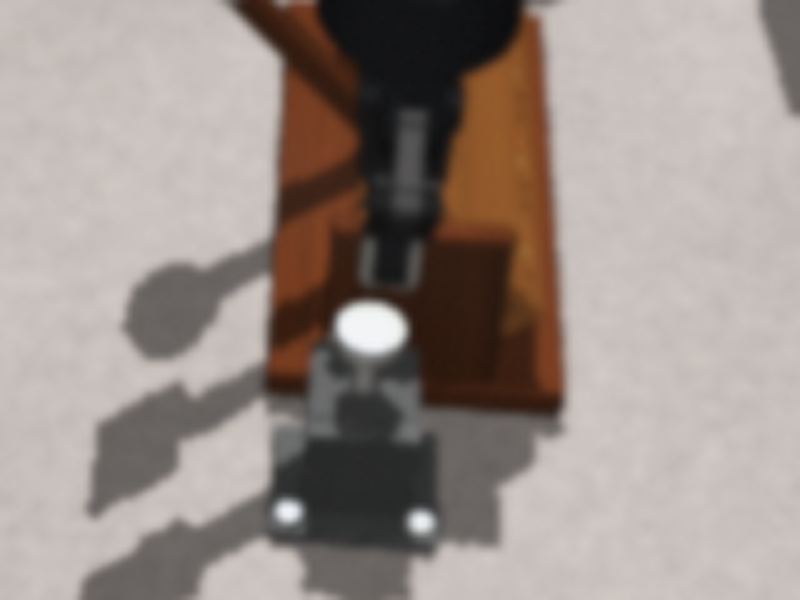

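Emit:
arm_command --pt "-0.3 0 1" --pt "-0.3 0 2" --pt "-0.3 0 3" --pt "-0.3 0 4.0" --pt "-0.3 0 4.6" --turn '[0,0,0,0,0]' --hand '[1,1,1,1,1]'

```text
clock: 3.02
eef_pos: [0.4383, 0.0176, 0.086]
tool_rot: [-0.089, 0.996, -0.0, 0.001]
ft_force: [-0.1, -0.6, 5.0]
grip_width: 0.0001
```

Emit:
arm_command --pt "0 0 0.2" --pt "0 0 0.4" --pt "0 0 0.5" --turn '[0,0,0]' --hand '[1,1,1]'

```text
clock: 3.27
eef_pos: [0.4383, 0.0175, 0.0812]
tool_rot: [-0.089, 0.996, 0.001, 0.001]
ft_force: [-0.4, 3.3, 3.9]
grip_width: -0.0
```

Emit:
arm_command --pt "0 0 0.2" --pt "0 0 0.4" --pt "0 0 0.5" --pt "0 0 0.5" --turn '[0,0,0,0]' --hand '[1,1,1,1]'

```text
clock: 3.6
eef_pos: [0.4381, 0.0168, 0.076]
tool_rot: [-0.088, 0.996, 0.0, 0.001]
ft_force: [-0.4, 2.8, 7.7]
grip_width: -0.0001
```

Emit:
arm_command --pt "0 0 0.1" --pt "0 0 0.2" --pt "0 0 0.2" --turn '[0,0,0]' --hand '[1,1,1]'

```text
clock: 3.85
eef_pos: [0.4383, 0.0168, 0.0758]
tool_rot: [-0.088, 0.996, 0.001, 0.001]
ft_force: [-7.0, 4.0, 23.9]
grip_width: -0.0
```

Emit:
arm_command --pt "0 0 -3" --pt "0 0 -7" --pt "-1 -2 -11" --pt "-2.3 -5.5 -14.5" --pt "-3.4 -9.5 -16.5" --turn '[0,0,0,0,0]' --hand '[0.9,0.8,0.7,0.6,0.5]'

```text
clock: 4.27
eef_pos: [0.4815, -0.0583, 0.2326]
tool_rot: [-0.089, 0.996, -0.001, 0.001]
ft_force: [1.2, 1.0, 0.6]
grip_width: 0.0427
```

```bash
python3 - <<'E'
from h import *
to([[.500,-.231,.23],[.5,-.231,.134]])
p,d=snap("side"); P,r,c=cloud("side",d); q=P[((P[:,0]-.438)**2+(P[:,1]-.013)**2<.02**2)&(P[:,2]>.04)]; print("pin top",np.percentile(q[:,2],[50,90,99]).round(4),len(q))
E
```

```text
tcp [ 0.4815 -0.0583  0.2326] x [-0.984 -0.178 -0.002] z [ 0.002 -0.001 -1.   ] clk 4.27 f [1.2 1.  0.6] w 0.0427
[ 0.5   -0.231  0.23 ] ->cm [  1.26 -17.32   0.29]
[ 0.5   -0.231  0.134] ->cm [  1.28 -17.31   9.89]
pin top [0.0592 0.0648 0.6207] 245
```

Emit:
arm_command --pt "0.8 -4 0" --pt "1.2 -8 0" --pt "1.4 -12 0" --pt "1.4 -15.5 0" --pt "1.4 -15.5 0" --turn '[0,0,0,0,0]' --hand '[0.5,0.5,0.5,0.5,0.5]'

```text
clock: 4.73
eef_pos: [0.494, -0.219, 0.2281]
tool_rot: [-0.084, 0.996, -0.002, -0.001]
ft_force: [0.7, -0.1, 0.5]
grip_width: 0.0422
```

```bash
python3 - <<'E'
from h import *
to([[.500,-.231,.23],[.5,-.231,.134]])
p,d=snap("top"); P,r,c=cloud("top",d); q=P[((P[:,0]-.437)**2+(P[:,1]-.013)**2<.009**2)&(P[:,2]>.04)]; print("pin top",np.percentile(q[:,2],[10,50,90]).round(4),len(q))
p,d=snap("side");cv2.imwrite("pics/a2.png",cv2.resize(p[120:300,290:490],None,fx=4,fy=4,interpolation=cv2.INTER_CUBIC)[:600,:,::-1])
E
```

```text
tcp [ 0.494  -0.219   0.2281] x [-0.986 -0.168  0.002] z [-0.002 -0.003 -1.   ] clk 4.73 f [ 0.7 -0.1  0.5] w 0.0422
[ 0.5   -0.231  0.23 ] ->cm [-0.39 -1.28 -0.19]
[ 0.5   -0.231  0.134] ->cm [-0.41 -1.26  9.41]
pin top [0.0606 0.063  0.066 ] 50
```

View pics/a2.png

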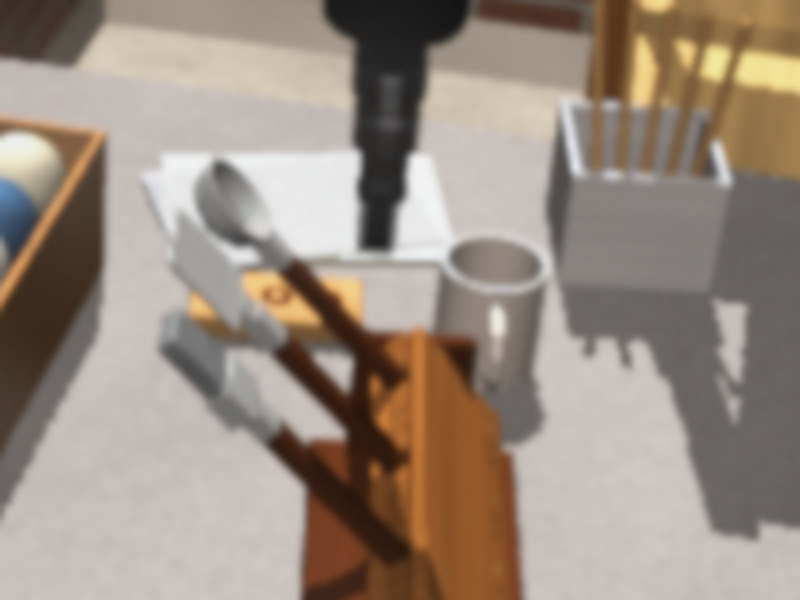

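Emit:
arm_command --pt "0 0 2" --pt "0 0 4" --pt "0 0 4" --pt "0 0 4" --turn '[0,0,0,0]' --hand '[0.5,0.5,0.5,0.5]'

```text
clock: 5.17
eef_pos: [0.4929, -0.2113, 0.1885]
tool_rot: [-0.089, 0.996, 0.001, -0.002]
ft_force: [0.0, 0.1, 0.5]
grip_width: 0.043
```

```bash
python3 - <<'E'
from h import *
to([[.5,-.231,.134]])
E
```

```text
tcp [ 0.4929 -0.2113  0.1885] x [-0.984 -0.177  0.004] z [-0.004  0.001 -1.   ] clk 5.17 f [0.  0.1 0.5] w 0.043
[ 0.5   -0.231  0.134] ->cm [-0.37 -2.07  5.44]
```

Emit:
arm_command --pt "0 -1.1 0" --pt "-0.2 -2.1 0" --pt "-0.4 -2.1 2" --pt "-0.4 -2.1 4" --pt "-0.4 -2.1 5.2" --turn '[0,0,0,0,0]' --hand '[0.5,0.5,0.5,0.5,0.5]'

```text
clock: 5.58
eef_pos: [0.5026, -0.234, 0.1374]
tool_rot: [-0.088, 0.996, -0.0, 0.0]
ft_force: [0.4, 0.9, -0.4]
grip_width: 0.0428
```

Emit:
arm_command --pt "0 0 0.2" --pt "0 0 0.2" --turn '[0,0]' --hand '[0.5,0.5]'

```text
clock: 5.75
eef_pos: [0.5022, -0.2335, 0.1358]
tool_rot: [-0.088, 0.996, -0.0, -0.0]
ft_force: [-0.1, 0.2, -0.1]
grip_width: 0.0427
```

```bash
python3 - <<'E'
from h import *
to([[.5,-.231,.134]])
p,d=snap("side");cv2.imwrite("pics/a3.png",cv2.resize(p[120:270,300:480],None,fx=4,fy=4,interpolation=cv2.INTER_CUBIC)[:,:,::-1])
E
```

```text
tcp [ 0.5022 -0.2335  0.1358] x [-0.985 -0.175  0.   ] z [-0. -0. -1.] clk 5.75 f [-0.1  0.2 -0.1] w 0.0427
[ 0.5   -0.231  0.134] ->cm [0.17 0.29 0.18]
```

View pics/a3.png

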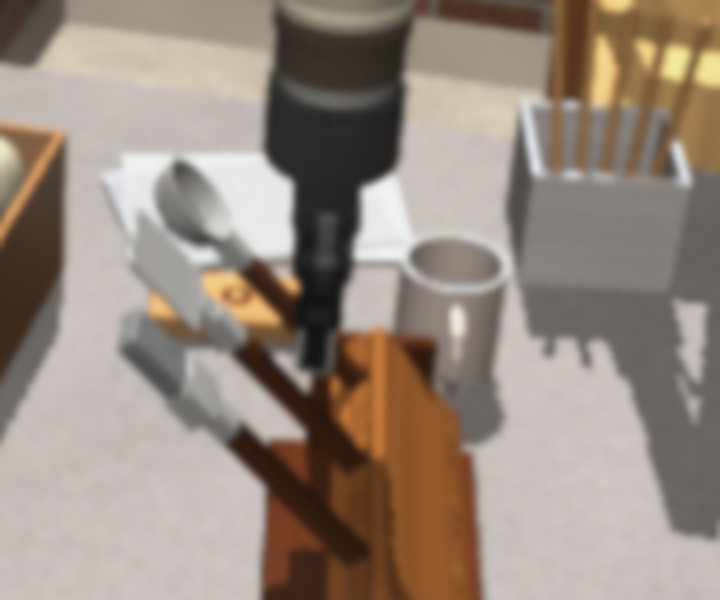

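Emit:
arm_command --pt "0.1 0.3 0.1" --pt "0.1 0.3 0.1" --pt "0.1 0.3 0.1" --pt "0.1 0.3 0.1" --pt "0.1 0.3 0.1" --turn '[0,0,0,0,0]' --hand '[0.5,0.8,1,1,1]'

```text
clock: 6.22
eef_pos: [0.5013, -0.2314, 0.136]
tool_rot: [-0.088, 0.996, -0.002, 0.001]
ft_force: [-0.6, -3.1, 3.7]
grip_width: 0.0129
```

Emit:
arm_command --pt "0 0 0" --pt "0 0 0" --turn '[0,0]' --hand '[1,1]'

```text
clock: 6.38
eef_pos: [0.5013, -0.2314, 0.136]
tool_rot: [-0.088, 0.996, -0.002, 0.001]
ft_force: [0.0, -4.3, 4.8]
grip_width: 0.0128
```

Emit:
arm_command --pt "-0.64 0 -0.77" --pt "-1.29 0 -1.53" --pt "-2.25 0 -2.68" --pt "-3.22 0 -3.83" --pt "-4.18 0 -4.98" --turn '[0,0,0,0,0]' --hand '[1,1,1,1,1]'

```text
clock: 6.8
eef_pos: [0.5407, -0.2233, 0.1833]
tool_rot: [-0.088, 0.996, -0.0, -0.002]
ft_force: [-0.3, -5.2, -2.6]
grip_width: 0.0125
```

```bash
python3 - <<'E'
from h import *
to([[.5,-.231,.134]])
p,d=snap("side");cv2.imwrite("pics/a4.png",cv2.resize(p[90:240,290:490],None,fx=4,fy=4,interpolation=cv2.INTER_CUBIC)[:,:,::-1])
E
```

```text
tcp [ 0.5407 -0.2233  0.1833] x [-0.985 -0.175  0.004] z [-0.004 -0.001 -1.   ] clk 6.8 f [-0.3 -5.2 -2.6] w 0.0125
[ 0.5   -0.231  0.134] ->cm [ 4.12 -0.05  4.95]
```

View pics/a4.png

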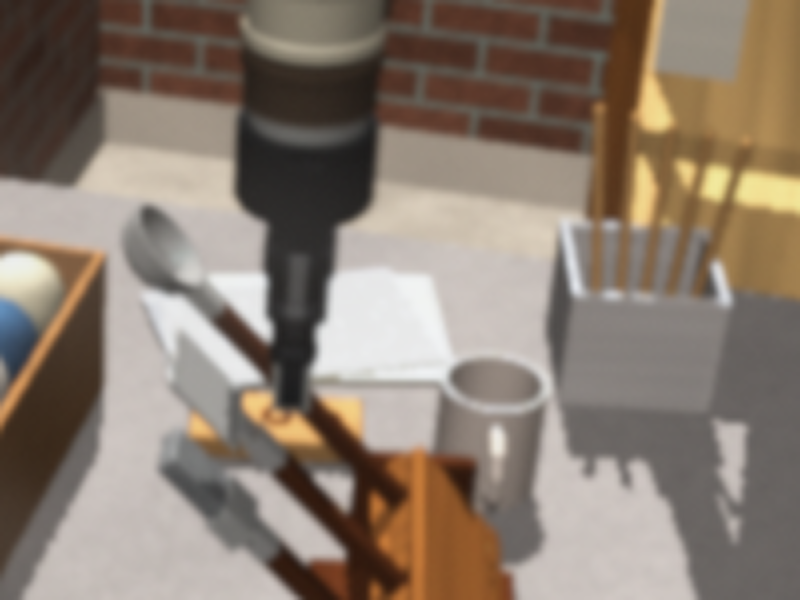

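Emit:
arm_command --pt "-0.96 0.2 -1.15" --pt "-1.93 0.2 -2.3" --pt "-2.9 0.2 -3.45" --pt "-3.6 0.2 -4.3" --pt "-3.6 0.2 -6.0" --turn '[0,0,0,0,0]' --hand '[1,1,1,1,1]'

```text
clock: 7.27
eef_pos: [0.5762, -0.2124, 0.2416]
tool_rot: [-0.089, 0.996, 0.003, -0.002]
ft_force: [0.3, -0.1, -1.8]
grip_width: 0.0128
```

Emit:
arm_command --pt "0 0 -2" --pt "0 0 -4" --pt "1 0 -5" --pt "3 0 -5" --pt "5 0 -5" --turn '[0,0,0,0,0]' --hand '[1,1,1,1,1]'

```text
clock: 7.68
eef_pos: [0.5265, -0.2224, 0.2938]
tool_rot: [-0.089, 0.996, 0.001, -0.0]
ft_force: [-0.6, -0.4, -1.1]
grip_width: 0.0129
```

```bash
python3 - <<'E'
from h import *
to([[.38,-.24,.3],[.38,.20,.3]])
for c in("top","side"):
    p,d=snap(c);P,r,cc=cloud(c,d)
    q=P[((P[:,0]-.438)**2+(P[:,1]-.013)**2<.012**2)&(P[:,2]>.04)]; print("pin",np.median(q[:,2]) if len(q) else 0)
    s=P[(abs(P[:,0]-.507)<.2)&(abs(P[:,1]-.31)<.2)&(P[:,2]>.009)&(P[:,2]<.022)]; print("slab",len(s), cv2.minAreaRect(np.ascontiguousarray(s[:,:2],np.float32)) if len(s) else 0)
    cv2.imwrite(f"pics/{c}5.png",p[:,:,::-1])
E
```

```text
tcp [ 0.5265 -0.2224  0.2938] x [-0.984 -0.176  0.   ] z [-0.001  0.002 -1.   ] clk 7.68 f [-0.6 -0.4 -1.1] w 0.0129
[ 0.38 -0.24  0.3 ] ->cm [14.73  0.85 -0.61]
[0.38 0.2  0.3 ] ->cm [ 6.97 44.16 -0.52]
pin 0.06274566599596709
slab 8417 ((0.5216448903083801, 0.31024807691574097), (0.36959555745124817, 0.39836806058883667), 0.12672127783298492)
pin 0.06236164078608297
slab 12843 ((0.5382272601127625, 0.2728646695613861), (0.3170838952064514, 0.2857024371623993), 4.900680065155029)
```

View pics/side5.png

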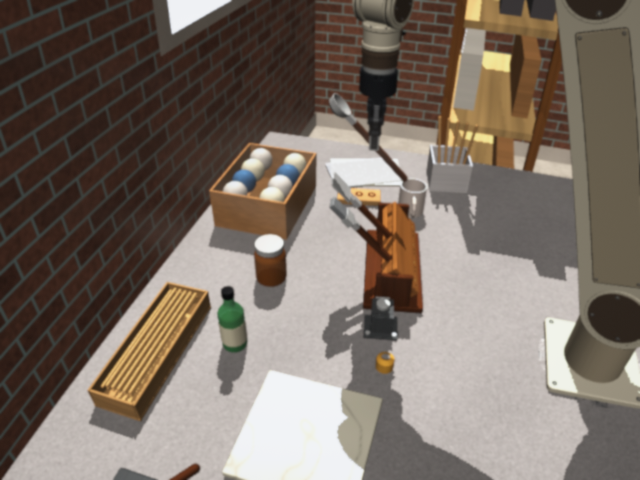

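Emit:
arm_command --pt "3.7 0 0" --pt "7.4 0.3 0" --pt "11 1.5 0" --pt "13 4.5 0" --pt "13.5 8.4 0" --turn '[0,0,0,0,0]' --hand '[1,1,1,1,1]'

```text
clock: 8.2
eef_pos: [0.3762, -0.1644, 0.2933]
tool_rot: [-0.085, 0.996, 0.001, -0.001]
ft_force: [-0.2, 1.5, -1.2]
grip_width: 0.0124
```

Emit:
arm_command --pt "0 3.9 0" --pt "0 7.8 0" --pt "0 11.7 0" --pt "0 15.6 0" --pt "0 19.5 0" --turn '[0,0,0,0,0]' --hand '[1,1,1,1,1]'

```text
clock: 8.62
eef_pos: [0.3439, 0.0296, 0.2938]
tool_rot: [-0.088, 0.996, 0.001, -0.0]
ft_force: [2.0, 0.6, -1.8]
grip_width: 0.0128
```

Emit:
arm_command --pt "0 3.9 0" --pt "0 7.8 0" --pt "-3 11.0 0" --pt "-6 14 0" --pt "-9 17 0" --turn '[0,0,0,0,0]' --hand '[1,1,1,1,1]'

```text
clock: 9.03
eef_pos: [0.4014, 0.2101, 0.2941]
tool_rot: [-0.089, 0.996, 0.0, -0.0]
ft_force: [0.3, -0.9, -0.7]
grip_width: 0.0124
```

```bash
python3 - <<'E'
from h import *
to([[.52,.30,.3],[.52,.30,.145]])
print(get_obs()["joint_pos"].round(2))
E
```

```text
tcp [0.4014 0.2101 0.2941] x [-0.984 -0.177  0.001] z [-0.001  0.001 -1.   ] clk 9.03 f [ 0.3 -0.9 -0.7] w 0.0124
[0.52 0.3  0.3 ] ->cm [-13.26   6.75  -0.59]
[0.52  0.3   0.145] ->cm [-13.27   6.73  14.91]
[ 0.48  0.13 -0.    1.44  0.    0.3 ]
```

Emit:
arm_command --pt "-3 1.5 1" --pt "-6 3 3" --pt "-9 4.5 6" --pt "-11 5.5 9" --pt "-11.5 5.7 12" --turn '[0,0,0,0,0]' --hand '[1,1,1,1,1]'

```text
clock: 9.45
eef_pos: [0.5073, 0.2867, 0.1715]
tool_rot: [-0.089, 0.996, 0.001, 0.0]
ft_force: [-0.1, -0.2, -1.2]
grip_width: 0.0127
```

Emit:
arm_command --pt "0 0 3" --pt "0 0 3" --turn '[0,0]' --hand '[1,1]'

```text
clock: 9.62
eef_pos: [0.5004, 0.282, 0.1361]
tool_rot: [-0.088, 0.996, -0.003, -0.008]
ft_force: [-2.0, -0.9, -1.5]
grip_width: 0.0122
```

```bash
python3 - <<'E'
from h import *
to([[.52,.30,.14]])
p,d=snap("side");cv2.imwrite("pics/a6.png",cv2.resize(p[300:480,200:440],None,fx=3,fy=3,interpolation=cv2.INTER_CUBIC)[:,:,::-1])
E
```

```text
tcp [0.5004 0.282  0.1361] x [-0.984 -0.176  0.016] z [-0.015 -0.007 -1.   ] clk 9.62 f [-2.  -0.9 -1.5] w 0.0122
[0.52 0.3  0.14] ->cm [-2.24  1.43 -0.43]
```

View pics/a6.png

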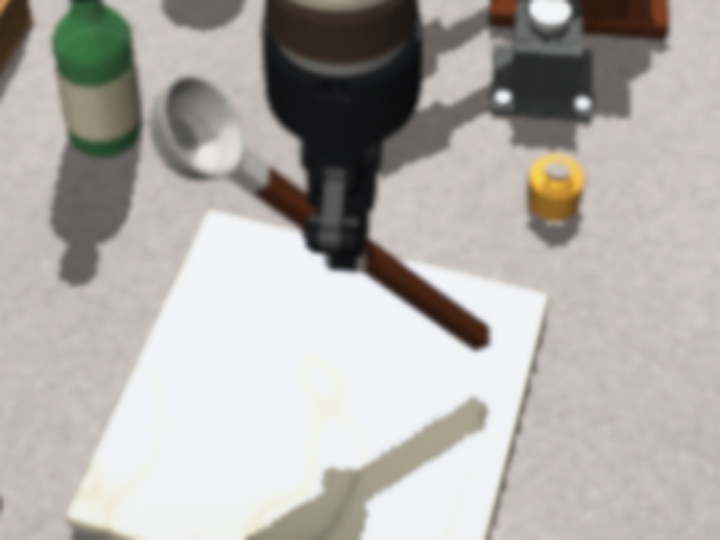

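Emit:
arm_command --pt "-0.8 1.0 0" --pt "-1.5 2.0 0" --pt "-1.5 2.5 1" --pt "-1.5 2.5 2" --pt "-1.5 2.5 3" --turn '[0,0,0,0,0]' --hand '[1,1,1,1,1]'

```text
clock: 10.08
eef_pos: [0.5156, 0.3114, 0.1148]
tool_rot: [-0.088, 0.996, 0.0, 0.0]
ft_force: [-0.1, -0.2, -1.3]
grip_width: 0.0124
```

Emit:
arm_command --pt "-0.4 0 0.4" --pt "-0.8 0 0.8" --pt "-1.1 0 1.2" --pt "-1.4 0 1.6" --turn '[0,0,0,0]' --hand '[1,1,1,1]'

```text
clock: 10.42
eef_pos: [0.5306, 0.3135, 0.0992]
tool_rot: [-0.088, 0.996, -0.0, 0.001]
ft_force: [-0.7, -0.9, 6.7]
grip_width: 0.0123
```

Emit:
arm_command --pt "-0.4 0 0.5" --pt "-0.8 0 1.0" --pt "-1.1 0 1.5" --pt "-1.4 0 2.0" --pt "-1.4 0 2.0" --turn '[0,0,0,0,0]' --hand '[1,1,1,1,1]'

```text
clock: 10.83
eef_pos: [0.5463, 0.3167, 0.0794]
tool_rot: [-0.087, 0.996, 0.001, 0.002]
ft_force: [2.4, 0.2, 5.0]
grip_width: 0.0123
```

Emit:
arm_command --pt "-0.3 0 0.5" --pt "-0.6 0 1.0" --pt "-0.8 0 1.5" --pt "-1.0 0 2.0" --pt "-1.0 0 2.0" --turn '[0,0,0,0,0]' --hand '[1,1,1,1,1]'

```text
clock: 11.25
eef_pos: [0.5539, 0.3182, 0.0579]
tool_rot: [-0.088, 0.996, 0.0, 0.0]
ft_force: [2.8, 1.1, 3.9]
grip_width: 0.0127
```

```bash
python3 - <<'E'
from h import *
to([[.55,.31,.037]])
p,d=snap("side");cv2.imwrite("pics/a7.png",cv2.resize(p[300:480,160:420],None,fx=3,fy=3,interpolation=cv2.INTER_CUBIC)[:,:,::-1])
E
```

```text
tcp [0.5539 0.3182 0.0579] x [-0.985 -0.175 -0.   ] z [ 0.     0.001 -1.   ] clk 11.25 f [2.8 1.1 3.9] w 0.0127
[0.55  0.31  0.037] ->cm [ 0.52 -0.74  2.09]
```

View pics/a7.png

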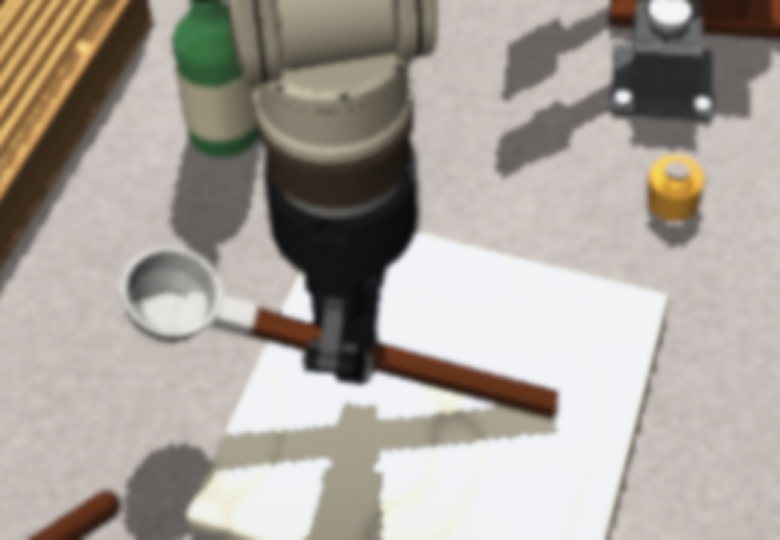

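Emit:
arm_command --pt "-0.1 0 0.5" --pt "-0.2 0 1.0" --pt "-0.3 0 1.5" --pt "-0.3 0 2.0" --pt "-0.3 0 2.0" --turn '[0,0,0,0,0]' --hand '[1,1,1,1,1]'

```text
clock: 11.72
eef_pos: [0.5554, 0.3182, 0.0369]
tool_rot: [-0.088, 0.996, -0.0, -0.001]
ft_force: [1.1, 0.4, 3.9]
grip_width: 0.0127
```

```bash
cat > ang.py <<'E'
from h import *
to([[.45,.31,.2]])
o=get_obs();M=R.from_quat(o["tool_rot"]).as_matrix();u=-M[:,0]
for c in("top","side"):
    p,d=snap(c);P,r,cc=cloud(c,d); q=P-o["eef_pos"]; a=q@u; b=q@M[:,1]; 
    m=(abs(b)<.02)&(abs(q[:,2])<.05)&(P[:,2]>.023)
    for lo in np.arange(-.14,.18,.02):
        s=m&(a>=lo)&(a<lo+.02)
        if s.sum()>3 and not -.05<lo<.03: print(c,round(a[s].mean(),3),np.median(q[s][:,2]).round(4),np.median(b[s]).round(4),s.sum())
    for n in("ladle_bowl",):
        for k in spot_point(c,n)[:1]: m_=med(d,k["location"]);print(n,round(k["conf"],2),px2w(c,k["location"],m_).round(3) if m_ else 0)
    cv2.imwrite(f"pics/{c}_last.png",p[:,:,::-1])
E
python3 ang.py
```

```text
tcp [0.5554 0.3182 0.0369] x [-0.984 -0.175  0.002] z [-0.002 -0.001 -1.   ] clk 11.72 f [1.1 0.4 3.9] w 0.0127
[0.45 0.31 0.2 ] ->cm [ 10.56   1.03 -16.28]
top -0.109 -0.0077 0.0009 52
top -0.09 -0.0059 0.0008 61
top -0.07 -0.0033 -0.0003 61
top -0.05 -0.0013 -0.0002 63
top 0.053 0.0119 -0.0045 25
top 0.07 0.0148 0.0001 62
top 0.091 0.0037 0.0045 94
top 0.111 0.0041 0.0014 143
top 0.125 0.0155 0.0031 82
ladle_bowl 0.79 [0.661 0.347 0.039]
side -0.11 -0.009 0.0005 105
side -0.09 -0.0065 0.0013 119
side -0.07 -0.004 0.0022 128
side -0.05 -0.0012 0.003 135
side 0.05 0.012 0.0025 133
side 0.07 0.0148 0.0026 150
side 0.091 0.0052 -0.0075 180
side 0.11 0.0044 -0.0057 224
side 0.124 0.0162 -0.0044 145
ladle_bowl 0.78 [0.666 0.328 0.041]
```

Emit:
arm_command --pt "0 0 0.4" --pt "0 0 0.4" --pt "0 0 -1" --pt "0 0 -3" --pt "0 0 -6" --turn '[0,0,0,0,0]' --hand '[1,1,1,1,1]'

```text
clock: 12.33
eef_pos: [0.5535, 0.317, 0.095]
tool_rot: [-0.088, 0.996, -0.002, -0.004]
ft_force: [0.4, 0.3, -2.3]
grip_width: 0.0129
```

Emit:
arm_command --pt "1 0 -3.5" --pt "3 0 -7" --pt "6 0 -10.5" --pt "9 0 -13" --pt "12 0 -14" --turn '[0,0,0,0,0]' --hand '[1,1,1,1,1]'

```text
clock: 12.75
eef_pos: [0.4383, 0.2979, 0.242]
tool_rot: [-0.088, 0.996, 0.001, 0.002]
ft_force: [0.4, 0.4, -0.1]
grip_width: 0.0127
```

Emit:
arm_command --pt "2 0 0" --pt "3.5 0 0" --pt "3.9 0 0" --pt "3.9 0 0" --pt "3.9 0 0" --turn '[0,0,0,0,0]' --hand '[1,1,1,1,1]'

```text
clock: 13.17
eef_pos: [0.4001, 0.2908, 0.2382]
tool_rot: [-0.088, 0.996, -0.0, 0.0]
ft_force: [-0.0, 0.6, -0.7]
grip_width: 0.0126
```

```bash
python3 ang.py
```

```text
tcp [0.4001 0.2908 0.2382] x [-0.984 -0.176 -0.   ] z [ 0. -0. -1.] clk 13.17 f [-0.   0.6 -0.7] w 0.0126
[0.45 0.31 0.2 ] ->cm [-5.25  1.02  3.82]
top -0.109 -0.0078 -0.0003 91
top -0.09 -0.005 -0.0005 103
top -0.07 -0.0027 -0.0008 101
top -0.05 -0.0004 -0.0002 100
top 0.05 0.0117 -0.0008 101
top 0.071 0.0141 -0.0009 108
top 0.091 0.0043 0.004 166
top 0.11 0.0033 0.0026 221
top 0.125 0.0152 0.0033 140
ladle_bowl 0.87 [0.5   0.321 0.24 ]
side -0.109 -0.0089 0.0042 156
side -0.09 -0.0067 0.0038 167
side -0.07 -0.0044 0.004 177
side -0.05 -0.0017 0.0037 180
side 0.05 0.0099 0.0043 186
side 0.07 0.0127 0.0041 200
side 0.09 0.0044 -0.0075 276
side 0.111 0.0016 -0.0086 266
side 0.125 0.015 -0.0059 188
ladle_bowl 0.83 [0.507 0.292 0.24 ]
```

View pics/top_last.png

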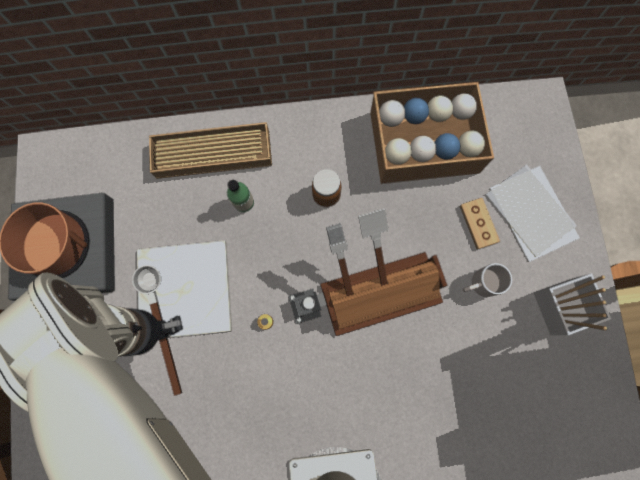

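Emit:
arm_command --pt "0 0 0" --pt "0 0 0" --pt "0 0 0" --turn '[0,0,0]' --hand '[1,1,1]'

```text
clock: 13.62
eef_pos: [0.4, 0.2907, 0.2383]
tool_rot: [-0.088, 0.996, -0.0, -0.0]
ft_force: [0.4, 0.4, -1.1]
grip_width: 0.0127
```

```bash
python3 - <<'E'
from h import *
to([[.4,.29,.238]])
p,d=snap("side");P,r,c=cloud("side",d);q=P[((P[:,0]-.438)**2+(P[:,1]-.013)**2<.012**2)&(P[:,2]>.04)]; print("pin",np.median(q[:,2]))
print(job_done())
E
```

```text
tcp [0.4    0.2907 0.2383] x [-0.985 -0.175  0.   ] z [-0. -0. -1.] clk 13.62 f [ 0.4  0.4 -1.1] w 0.0127
[0.4   0.29  0.238] ->cm [ 0.01 -0.07  0.03]
pin nan
the job is handed in; nothing more can be done
None
  return _methods._mean(a, axis=axis, dtype=dtype,
  ret = ret.dtype.type(ret / rcount)
```

I handed the job in at about 13.6 s of the 51 s; no verdict is reported. I pushed the pin home with the shut fingers and drew the ladle along its 50° slope. Since the moves can't tilt the tool, I then pressed the ladle's butt on the slab so it pivoted in the grip to near level. Finally I lifted it and centred the bowl over the slab.

**What the last checks showed**
- **Pin:** it stopped hard at about 24 N with the fingertips at 62 mm. The head's top then measured 62–63 mm in both cameras, against 62 mm when home. My final re-check just before handing in gave no reading (no depth points on the head), so the pin is confirmed only up to when the ladle was lifted out. The last top picture shows it unchanged.
- **Ladle:** held about 0.23 m up and steady, tilted about 7° (limit 15°), with the mouth up. It did not settle any flatter after an extra press.
- **Bowl:** the two cameras put its centre at (0.500, 0.321) and (0.507, 0.292) m, a disagreement of about 3 cm in y. Both are well inside the slab, whose centre is near (0.507, 0.313).
- **Other things:** the last top picture shows the scraper, brush, jar, bottle, mug, mould and weight where they were. I judged this by eye and did not measure it.

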